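Find the slack of a curtain carrier and couple it to its belt

ROBOT

A 6-joint arm with a two-finger parallel gripper is mounted at the origin on the work surface. World frame = base frame: x ahead of the robot, y to its left, z up, the work surface at z = 0. Lengths are in mm, angles in degrees, forces in N, time in s.
With the tool pointing down it reaches from about 300 to 850 mm from the base axis. Payload 4.2 kg.
Tool frame: the origin (TCP) lies at the centre of the arm's flange, where the gripper is bolted on; the fingertips stand 191 mm ahead of it and the grasp point (between the pads) lies 172 mm ahead of it; y points along the fingers, x is the direction in which the jaws open and shut, and the axes are right-handed (so a half turn about y gives the same grasp; the last joint's range is limited). The gripper opens to 91 mm and grips with 3 to 60 N. Pads are 32 mm wide; open, the fingers measure 118 mm over their backs; the gripper's body (76 mm by 178 mm) begins 60 mm behind the grasp point.
Start: joints at [-73.396, 18.312, 89.639, -0, 72.044, -1.146], TCP at [175.297, -547.626, 404.776] pointing down, gripper open.
Joint ranges: [-177.97, 177.97], [-48.28, 115.42], [12.27, 149.76], [-77.06, 257.06], [2.81, 150.46], [-146.56, 146.56]. Speed limits (degrees/s): [147.25, 147.25, 180, 180, 180, 180].

INTERFACE

Orientations are given as [roll, pitch, yaw] about the fixed x, y, z axes, in that order (R = Rz(yaw) Ry(pitch) Rx(roll)).
In Python, from workcell import env gives the robot as it stands.
- The arm moves only by the tool carry_out, never from a script. Its argument "increments" is a list of rows, each a list of 3 entries, a list of its own where there are three numbers: the turn, a rotation vector about the tool's x, y, z in rad, then the shift along the tool's x, y, z in mm, then the closure, from 0 (fully open) to 1 (shut). In form: [[[wx, wy, wz], [dx, dy, dz], claw], ...]. A call has 1 to 10 rows; each row is the pose to reach, as a shift and turn from the pose commanded when the call began, along the tool's axes at that moment; what a row does not reach only later rows make up. A row lasts 1/12 s, in which the tool goes at most 41.7 mm and 7.16 degrees, less where a joint would pass 70% of its speed; a pose out of reach is approached as far as the arm can. A call with a gripper value outside its range is refused whole. The fingers move at their own pace and stop on an object; "force" is the grip in N (left out, the last holds). Time passes only in rows, so rows that repeat a pose let the fingers close. It gives the time, the measured TCP pose, the force and the opening at its end, in the units of the state.
- env.state(): the state, without advancing time (a new reading comes with each control period).
- env.grab_frame(name): name is "scene" or "top"; returns a dict with "frame" (384x512x3 uint8, blue, green, red), "z_map" (384x512 float32, mm along the optical axis (not along the pixel's ray), 0 where there is no reading), "camera_matrix" (3x3 intrinsics, pixels), "rvec" (rotation vector, rad) and "tvec" (3), from world to camera coordinates, as OpenCV has them. Camera axes: x right, y down, z forward; pixel columns grow to the right and rows downward; lengths in mm; the calibration is good to about 2 mm. A picture is of the moment at which its call begins.
- env.job_done(): hands the job in, once; it reports no verdict.
The state is a dict: "time_s": time; "qpos": joint angles; "qvel": joint speeds; "effort": joint torques, N m; "ee_pos": TCP position; "ee_rot": TCP orientation; "force": force on the tool from outside, world axes, zero at the start; "torque": the same for the moment, N m; "gripper_width": finger opening in mm.
Only numpy, scipy, OpenCV 4.12 (cv2) and the standard library are available. Lean on these libraries where they do the work, as an engineer would, in place of code of your own. Each camera call takes 0.05 s, during which the arm holds its last target. There are 200 camera calls.

TASK

Slide the carrier of the curtain track gently back and forth by its blue knob to feel where its slack ends on each side, bring it back to the middle of the slack, then push the blue pin straight down until it is fully home, and let go. Do not pull so hard that the belt with the orange tab slips, and do not press the pin hard down on the clamp where the hole is not under it. Leave the other things alone.

Things in the scene. Friction and masses are not known exactly. Their poses are not given: they have to be found in the camera images.
- track: curtain track, aluminium, 44 mm wide, 460 long along its own y, lying carrier side up in two cradles on the dresser top, fixed; origin on the table under its middle; x across, y along (carrier and belt slide along y), z up. Track top 55 mm above the table. White drive box and motor (48 mm across, 131 mm high) at the +y end, 250 mm from the middle; white end box at the -y end.
- carrier_top (a point): centre of the top of the white carrier (36 mm across, 60 along the track, red line round it), 67 mm above the table. Slides along the track's y with under 1 N of drag, only within its slack (a few tens of mm in all) on a clamp hidden inside the track; it starts anywhere in it. Past either end of the slack the belt stretches: resistance grows by about 1.2 N per mm.
- pin: coupling pin: blue knob 20 x 20 mm, 40 tall, on a steel pin in the carrier's middle, square to the track; origin at the knob's centre, 110 mm above the table when up (underside 23 mm above the carrier). Pushes down against 3 N friction, no spring; fully home is 14 mm down. Its hole in the clamp is exactly mid-slack, good for 2 mm either way; elsewhere it meets the clamp 6 mm down.
- belt_tab (a point): centre of the small orange tab (20 x 14 x 12 mm) on the drive belt, on top of the track at 61 mm, some 120 mm to the -y side of the middle. Moves along the track only when the belt slips in its drive, at about 9 N on the carrier (some 7 mm past the end of the slack). Its place does not tell where the hidden clamp is.
- screwdriver: loose screwdriver, 160 mm, red handle, lying in front of the track; origin at its underside; leave alone
- roller: loose white roller, 32 mm across, 12 mm high, behind the track; origin at its underside; leave alone
- bracket: loose aluminium angle bracket 50 x 30 x 39 mm, behind the track; origin at its underside; leave alone
- cup: blue mug, 80 mm across, 90 mm high; origin at its underside; leave alone
- remote: black remote control 140 x 42 x 16 mm; origin at its underside; leave alone
- jar: amber jar with a steel cap, 60 mm across, 75 mm high; origin at its underside; leave alone

How it is judged:
By the outcome, as a careful person would: the job done as asked, in the order asked, and still so for the second after the job is handed in, with the robot touching nothing.
It also fails if it takes over 48 s, if anything falls off the work surface, if the arm or the gripper's body presses on something with over 40 N, if the wrist force passes 120 N, or if a joint passes its speed limit or range.

## Working session

There is one attempt and no reset: what is moved stays moved. The work goes in short steps, Python scripts to look and compute and a tool call to move; the robot and the scene stay as the last step left them, time stands still between calls to the robot, and variables do not carry over. Pictures are saved under pics/ and viewed, about 8 in all and at most 12, crops included, and the job is handed in when it is done.

Besides the shell and the picture viewer there is one more tool, called after "Call:" in YAML: its name, and indented under it one key for each argument. carry_out: Moves the arm, as the interface text tells. Its arguments: {"type":"object","properties":{"increments":{"type":"array","items":{"type":"array"}},"force":{"type":"number"}},"required":["increments"]}

```bash
mkdir -p pics; cat > h.py <<'E'
import numpy as np, cv2
from workcell import env
def grab(n):
    f=env.grab_frame(n); f['R']=cv2.Rodrigues(np.array(f['rvec'],float))[0]; f['t']=np.array(f['tvec'],float).ravel(); return f
def world(f):
    h,w=f['z_map'].shape; u,v=np.meshgrid(np.arange(w),np.arange(h)); K=np.array(f['camera_matrix'])
    z=f['z_map'].astype(float); P=np.stack([(u-K[0,2])/K[0,0]*z,(v-K[1,2])/K[1,1]*z,z],-1)
    W=(P-f['t'])@f['R']; W[z==0]=np.nan; return W
E
python3 - <<'E'
from h import *
for n in("scene","top"):
    f=grab(n); cv2.imwrite(f"pics/{n}0.png",f['frame']); np.save(f"{n}0.npy",world(f)); print(n,-f['R'].T@f['t'])
s=env.state();print(s)
f=grab("top");W=world(f);im=f['frame'];hsv=cv2.cvtColor(im,cv2.COLOR_BGR2HSV)
for nm,lo,hi in(("blue",(100,100,40),(130,255,255)),("orange",(5,150,100),(20,255,255)),("red",(0,150,60),(4,255,255))):
    m=cv2.inRange(hsv,lo,hi);k,l,st,c=cv2.connectedComponentsWithStats(m)
    for i in range(1,k):
        if st[i,4]>15: print(nm,st[i],np.nanmedian(W[l==i],0).round(1),np.nanmax(W[l==i],0).round(1),np.nanmin(W[l==i],0).round(1))
E
```

```text
scene [1180.45534521  369.33498824  581.06505501]
top [439.46810791  17.46544503 915.63844744]
{'time_s': 0.1, 'qpos': array([-7.33959660e+01,  1.83482719e+01,  8.96994302e+01, -2.56729067e-03,
        7.20444314e+01, -1.14732458e+00]), 'qvel': array([-0.05345999, -0.10088861, -0.12592577,  0.02865804, -0.02461424,
        0.08474985]), 'effort': array([ 6.70156187e-04, -4.13332844e+01, -2.32509452e+01,  7.29241641e-02,
        4.21917520e-02, -4.75888351e-05]), 'ee_pos': array([ 175.24903539, -547.48752036,  404.00107133]), 'ee_rot': array([-90.00059568,   0.0921639 , -72.24784844]), 'force': array([ 0.51511176, -0.22626919,  0.11010576]), 'torque': array([-0.0038464 , -0.01983278, -0.00895001]), 'gripper_width': 90.90405362784264}
blue [238 249   8   9  69] [476.5  12.3 129.3] [484.2  19.2 132.2] [468.8   5.5 126.1]
orange [292 248   8   7  44] [ 484.1 -103.1   66.4] [490.4 -95.7  70.3] [ 477.7 -111.5   53.3]
red [251 267  14  35 311] [418.8 -22.5  23.3] [451.1  -9.6  28.8] [378.6 -38.4  16.6]
```

View pics/scene0.png

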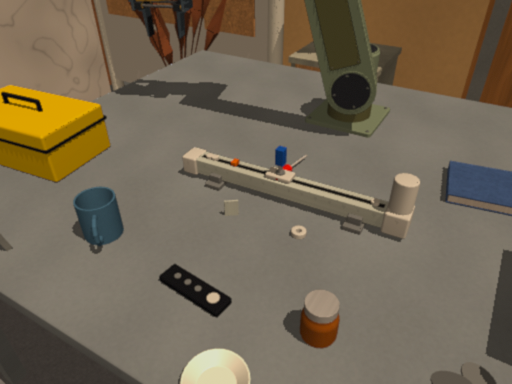

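View pics/top0.png

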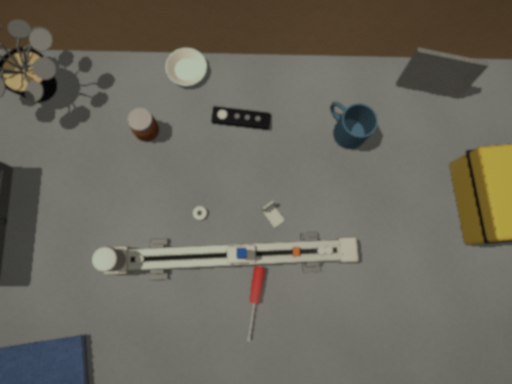

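The scene view shows the track running across the middle, with the knob at about (281,157), the tab at (236,161) and the motor at (403,195). In the top view the knob is at (241,253), the tab at (296,252) and the motor at left (105,259), so +y points left. Next I'll fit the track axis.

```bash
python3 - <<'E'
from h import *
W=np.load("top0.npy").reshape(-1,3)
m=(W[:,2]>48)&(W[:,2]<63)&(abs(W[:,0]-480)<45)&(W[:,1]>-200)&(W[:,1]<215)
P=W[m][:,:2].astype(np.float32)
for _ in range(3):
    vx,vy,x0,y0=cv2.fitLine(P,cv2.DIST_HUBER,0,.01,.01).ravel()
    d=np.array([vx,vy]);d*=np.sign(d[1]); n=np.array([d[1],-d[0]])
    r=(P-[x0,y0])@n; P=P[abs(r)<24]
print(len(P),d,np.degrees(np.arctan2(d[1],d[0])),r.min(),r.max())
print("line x at y=12:",x0+d[0]/d[1]*(12-y0))
hsv=cv2.cvtColor(cv2.imread("pics/top0.png"),cv2.COLOR_BGR2HSV)
B=(cv2.inRange(hsv,(100,100,40),(130,255,255)).ravel()>0)&(abs(W[:,2]-130)<3)
k=W[B]; k=k[(abs(k[:,0]-476)<20)];print("knob top",k.mean(0),np.ptp(k,0))
yaw=np.degrees(np.arctan2(d[1],d[0]))-180
s=env.state();y=s['ee_rot'][2];print("turn about world z",yaw-y)
from scipy.spatial.transform import Rotation as Ro
R=Ro.from_euler('xyz',s['ee_rot'],degrees=True).as_matrix()
g=np.r_[k.mean(0)[:2],117+172]
print("tool shift to grasp",R.T@(g-s['ee_pos']),"above",R.T@(g+[0,0,60]-s['ee_pos']))
E
```

```text
3479 [-0.05023029  0.99873763] 92.879196 -23.116137 23.960379
line x at y=12: 476.44336
knob top [476.58844211  12.39054477 129.54352502] [15.62689678 13.72470317  5.61183058]
turn about world z -14.869038526015274
tool shift to grasp [-441.24784168  115.72620709  457.67199742] above [-441.32603676   55.72625808  457.6740052 ]
```

Call:
carry_out:
  increments:
    - [[0, 0, 0], [-20, 2, 20], 0]
    - [[0, 0, 0], [-46, 6, 47], 0]
    - [[0, 0, 0], [-72, 9, 75], 0]
    - [[0, 0, 0], [-98, 12, 102], 0]
    - [[0, 0, 0], [-124, 16, 129], 0]
    - [[0, 0, 0], [-150, 19, 156], 0]
    - [[0, 0, 0], [-176, 22, 183], 0]
    - [[0, 0, 0], [-202, 25, 210], 0]
    - [[0, 0, 0], [-228, 28, 237], 0]
    - [[0, 0, 0], [-254, 31, 264], 0]
  force: 20

```text
time_s: 0.98
ee_pos: [349.6, -223.5, 373.6]
ee_rot: [-90.0, -0.0, -72.3]
force: [0.8, -0.8, -0.4]
gripper_width: 91.3
```

Call:
carry_out:
  increments:
    - [[0, 0.03, 0], [-26, 4, 27], 0]
    - [[0, 0.07, 0], [-52, 8, 54], 0]
    - [[0, 0.11, 0], [-78, 12, 81], 0]
    - [[0, 0.15, 0], [-104, 15, 108], 0]
    - [[0, 0.19, 0], [-130, 18, 135], 0]
    - [[0, 0.23, 0], [-156, 21, 162], 0]
    - [[0, 0.26, 0], [-176, 24, 182], 0]
    - [[0, 0.26, 0], [-187, 25, 193], 0]
    - [[0, 0.26, 0], [-187, 25, 193], 0]
    - [[0, 0.26, 0], [-187, 25, 193], 0]

```text
time_s: 1.82
ee_pos: [476.1, 12.2, 348.3]
ee_rot: [-90.1, -0.0, -87.0]
force: [-0.1, 0.3, -0.1]
gripper_width: 91.1
```

```bash
cat > rel.py <<'E'
from h import *
from scipy.spatial.transform import Rotation as Ro
s=env.state();R=Ro.from_euler('xyz',s['ee_rot'],degrees=True).as_matrix()
d=np.array([-.0502,.9987,0])
print(s['time_s'],s['ee_pos'].round(2),s['ee_rot'].round(2),"F",s['force'].round(2),"Ftrack",(s['force']@d).round(2),"along",(s['ee_pos']@d).round(2),"w",s['gripper_width'])
print("tool shift to knob grasp",(R.T@(np.array([476.5,12.4,117+172])-s['ee_pos'])).round(1), "R",R.round(3).tolist())
E
python3 rel.py
```

```text
1.8167 [476.07  12.19 348.33] [-9.007e+01 -3.000e-02 -8.703e+01] F [-0.09  0.26 -0.11] Ftrack 0.26 along -11.72 w 91.129690307231
tool shift to knob grasp [-0.2 59.3  0.5] R [[0.052, -0.001, 0.999], [-0.999, -0.001, 0.052], [0.0, -1.0, -0.001]]
```

Call:
carry_out:
  increments:
    - [[0, 0, 0], [0, 15, 0], 0]
    - [[0, 0, 0], [0, 32, 0], 0]
    - [[0, 0, 0], [0, 47, 0], 0]
    - [[0, 0, 0], [0, 56, 0], 0]
    - [[0, 0, 0], [0, 59, 0], 0]
    - [[0, 0, 0], [0, 59, 0], 0.5]
    - [[0, 0, 0], [0, 59, 0], 0.6]
    - [[0, 0, 0], [0, 59, 0], 0.65]
    - [[0, 0, 0], [0, 59, 0], 0.7]
    - [[0, 0, 0], [0, 59, 0], 0.72]
  force: 20

```text
time_s: 2.65
ee_pos: [476.3, 11.7, 290.4]
ee_rot: [-89.9, -0.0, -87.1]
force: [0.6, 0.5, -0.1]
gripper_width: 61.0
```

Call:
carry_out:
  increments:
    - [[0, 0, 0], [0, 0, 0], 0.75]
    - [[0, 0, 0], [0, 0, 0], 0.8]
    - [[0, 0, 0], [0, 0, 0], 0.9]
    - [[0, 0, 0], [0, 0, 0], 1]
    - [[0, 0, 0], [0, 0, 0], 1]
    - [[0, 0, 0], [0, 0, 0], 1]

```text
time_s: 3.15
ee_pos: [476.1, 11.7, 289.7]
ee_rot: [-90.0, -0.0, -87.1]
force: [-0.1, 0.5, -0.5]
gripper_width: 21.2
```

```bash
python3 rel.py; python3 - <<'E'
from h import *
f=grab("scene"); im=f['frame'][110:240,170:430]; cv2.imwrite("pics/s1.png",cv2.resize(im,None,fx=3,fy=3,interpolation=cv2.INTER_CUBIC))
E
```

```text
3.15 [476.1   11.73 289.71] [-90.    -0.   -87.15] F [-0.15  0.47 -0.51] Ftrack 0.48 along -12.19 w 21.17920496878389
tool shift to knob grasp [-0.7  0.7  0.4] R [[0.05, -0.0, 0.999], [-0.999, -0.0, 0.05], [0.0, -1.0, -0.0]]
```

View pics/s1.png

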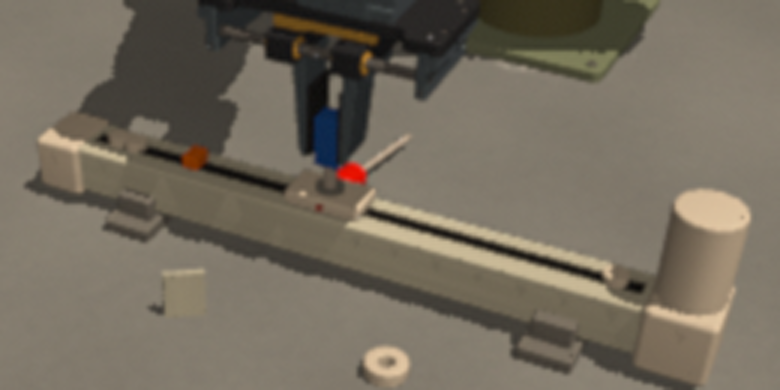

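The crop shows the fingers closed on the knob at (327,137), clear of the carrier. Next I'll slide toward +y (tool −x) in small steps.

Call:
carry_out:
  increments:
    - [[0, 0, 0], [-1, 0, 0], 1]
    - [[0, 0, 0], [-2, 0, 0], 1]
    - [[0, 0, 0], [-3, 0, 0], 1]
    - [[0, 0, 0], [-3, 0, 0], 1]
    - [[0, 0, 0], [-3, 0, 0], 1]

```text
time_s: 3.62
ee_pos: [476.0, 14.8, 289.7]
ee_rot: [-90.0, -0.0, -87.1]
force: [-0.3, -0.3, 0.4]
gripper_width: 19.9
```

Call:
carry_out:
  increments:
    - [[0, 0, 0], [-1, 0, 0], 1]
    - [[0, 0, 0], [-2, 0, 0], 1]
    - [[0, 0, 0], [-3, 0, 0], 1]
    - [[0, 0, 0], [-3, 0, 0], 1]
    - [[0, 0, 0], [-3, 0, 0], 1]

```text
time_s: 4.03
ee_pos: [475.8, 17.8, 289.8]
ee_rot: [-90.0, -0.0, -87.1]
force: [0.2, -0.6, -0.2]
gripper_width: 20.0
```

Call:
carry_out:
  increments:
    - [[0, 0, 0], [-1, 0, 0], 1]
    - [[0, 0, 0], [-2, 0, 0], 1]
    - [[0, 0, 0], [-3, 0, 0], 1]
    - [[0, 0, 0], [-3, 0, 0], 1]
    - [[0, 0, 0], [-3, 0, 0], 1]

```text
time_s: 4.45
ee_pos: [475.7, 20.8, 289.7]
ee_rot: [-90.0, -0.0, -87.1]
force: [0.6, -0.5, -0.4]
gripper_width: 19.9
```

Call:
carry_out:
  increments:
    - [[0, 0, 0], [-1, 0, 0], 1]
    - [[0, 0, 0], [-2, 0, 0], 1]
    - [[0, 0, 0], [-3, 0, 0], 1]
    - [[0, 0, 0], [-3, 0, 0], 1]
    - [[0, 0, 0], [-3, 0, 0], 1]

```text
time_s: 4.87
ee_pos: [475.5, 23.8, 289.7]
ee_rot: [-90.0, -0.0, -87.1]
force: [0.8, 0.1, -0.5]
gripper_width: 20.1
```

Call:
carry_out:
  increments:
    - [[0, 0, 0], [-1, 0, 0], 1]
    - [[0, 0, 0], [-2, 0, 0], 1]
    - [[0, 0, 0], [-3, 0, 0], 1]
    - [[0, 0, 0], [-3, 0, 0], 1]
    - [[0, 0, 0], [-3, 0, 0], 1]

```text
time_s: 5.28
ee_pos: [475.4, 26.8, 289.7]
ee_rot: [-90.0, -0.0, -87.1]
force: [-0.2, -1.1, -0.1]
gripper_width: 20.2
```

Call:
carry_out:
  increments:
    - [[0, 0, 0], [-1, 0, 0], 1]
    - [[0, 0, 0], [-2, 0, 0], 1]
    - [[0, 0, 0], [-3, 0, 0], 1]
    - [[0, 0, 0], [-3, 0, 0], 1]
    - [[0, 0, 0], [-3, 0, 0], 1]

```text
time_s: 5.7
ee_pos: [475.2, 29.8, 289.7]
ee_rot: [-90.0, -0.0, -87.1]
force: [0.0, 0.5, -0.2]
gripper_width: 20.1
```

Call:
carry_out:
  increments:
    - [[0, 0, 0], [-1, 0, 0], 1]
    - [[0, 0, 0], [-2, 0, 0], 1]
    - [[0, 0, 0], [-3, 0, 0], 1]
    - [[0, 0, 0], [-3, 0, 0], 1]
    - [[0, 0, 0], [-3, 0, 0], 1]

```text
time_s: 6.12
ee_pos: [475.0, 32.7, 289.7]
ee_rot: [-90.0, -0.0, -87.1]
force: [0.3, -0.4, 0.3]
gripper_width: 20.0
```

Call:
carry_out:
  increments:
    - [[0, 0, 0], [-1, 0, 0], 1]
    - [[0, 0, 0], [-2, 0, 0], 1]
    - [[0, 0, 0], [-3, 0, 0], 1]
    - [[0, 0, 0], [-3, 0, 0], 1]
    - [[0, 0, 0], [-3, 0, 0], 1]

```text
time_s: 6.53
ee_pos: [474.9, 35.7, 289.7]
ee_rot: [-90.0, -0.0, -87.1]
force: [0.7, -1.4, -0.0]
gripper_width: 20.1
```

Call:
carry_out:
  increments:
    - [[0, 0, 0], [-1, 0, 0], 1]
    - [[0, 0, 0], [-2, 0, 0], 1]
    - [[0, 0, 0], [-2, 0, 0], 1]
    - [[0, 0, 0], [-2, 0, 0], 1]
    - [[0, 0, 0], [-2, 0, 0], 1]

```text
time_s: 6.95
ee_pos: [474.8, 37.7, 289.7]
ee_rot: [-90.0, -0.0, -87.1]
force: [0.6, 0.0, 0.4]
gripper_width: 19.8
```

Call:
carry_out:
  increments:
    - [[0, 0, 0], [-1, 0, 0], 1]
    - [[0, 0, 0], [-2, 0, 0], 1]
    - [[0, 0, 0], [-3, 0, 0], 1]
    - [[0, 0, 0], [-3, 0, 0], 1]
    - [[0, 0, 0], [-3, 0, 0], 1]

```text
time_s: 7.37
ee_pos: [474.6, 40.8, 289.7]
ee_rot: [-90.0, -0.0, -87.1]
force: [-0.4, -0.3, -0.2]
gripper_width: 19.9
```

Call:
carry_out:
  increments:
    - [[0, 0, 0], [-1, 0, 0], 1]
    - [[0, 0, 0], [-2, 0, 0], 1]
    - [[0, 0, 0], [-3, 0, 0], 1]
    - [[0, 0, 0], [-3, 0, 0], 1]
    - [[0, 0, 0], [-3, 0, 0], 1]

```text
time_s: 7.78
ee_pos: [474.5, 43.5, 289.7]
ee_rot: [-90.0, -0.0, -87.1]
force: [0.4, -2.6, -0.7]
gripper_width: 20.0
```

```bash
cat > tab.py <<'E'
from h import *
f=grab("scene");W=world(f);h=cv2.cvtColor(f['frame'],cv2.COLOR_BGR2HSV)
d=np.array([-.0502,.9987,0])
def c(W,h,lo,hi,z0,z1):
    m=(cv2.inRange(h,lo,hi)>0)&(W[...,2]>z0)&(W[...,2]<z1)&(abs(W[...,0]-480)<40)&(abs(W[...,1])<160)
    return np.nanmedian(W[m],0).round(1),(W[m].mean(0)@d).round(2),int(m.sum()), np.argwhere(m).mean(0).round(2)
print("tab",c(W,h,(5,150,60),(20,255,255),56,75)); print("knob",c(W,h,(100,100,40),(130,255,255),70,135))
W0=np.load("scene0.npy");h0=cv2.cvtColor(cv2.imread("pics/scene0.png"),cv2.COLOR_BGR2HSV)
print("tab0",c(W0,h0,(5,150,60),(20,255,255),56,75)); print("knob0",c(W0,h0,(100,100,40),(130,255,255),70,135))
E
python3 tab.py; python3 rel.py
```

```text
tab (array([491.6, -99.9,  64.6]), np.float64(-122.34), 51, array([162.33, 235.43]))
knob (array([488.7,  44.2, 114.9]), np.float64(19.56), 159, array([158.8 , 291.67]))
tab0 (array([492.1, -99. ,  64.6]), np.float64(-121.84), 50, array([162.36, 235.54]))
knob0 (array([488.9,  17.6, 114.7]), np.float64(-7.37), 182, array([155.46, 280.53]))
7.8333 [474.5   43.54 289.7 ] [-9.000e+01 -3.000e-02 -8.713e+01] F [ 0.1  -1.86 -0.92] Ftrack -1.86 along 19.66 w 19.919010179570165
tool shift to knob grasp [31.2  0.7  0.4] R [[0.05, -0.0, 0.999], [-0.999, -0.001, 0.05], [0.001, -1.0, -0.0]]
```

Force is rising and the tab hasn't moved. I'll go on in 1 mm steps.

Call:
carry_out:
  increments:
    - [[0, 0, 0], [-0.5, 0, 0], 1]
    - [[0, 0, 0], [-1, 0, 0], 1]
    - [[0, 0, 0], [-1, 0, 0], 1]
    - [[0, 0, 0], [-1, 0, 0], 1]

```text
time_s: 8.17
ee_pos: [474.5, 44.5, 289.7]
ee_rot: [-90.0, -0.0, -87.1]
force: [0.3, -3.7, -1.7]
gripper_width: 20.0
```

Call:
carry_out:
  increments:
    - [[0, 0, 0], [0, 0, 0], 1]

```text
time_s: 8.25
ee_pos: [474.5, 44.6, 289.7]
ee_rot: [-90.0, -0.0, -87.1]
force: [-0.0, -3.9, -0.3]
gripper_width: 20.0
```

Call:
carry_out:
  increments:
    - [[0, 0, 0], [0, 0, 0], 1]

```text
time_s: 8.33
ee_pos: [474.4, 44.6, 289.7]
ee_rot: [-90.0, -0.0, -87.1]
force: [0.5, -4.0, -1.0]
gripper_width: 20.1
```

Call:
carry_out:
  increments:
    - [[0, 0, 0], [0, 0, 0], 1]

```text
time_s: 8.42
ee_pos: [474.4, 44.6, 289.7]
ee_rot: [-90.0, -0.0, -87.1]
force: [0.3, -3.6, -0.5]
gripper_width: 20.2
```

The +y end is clear: 3.8 N at y=44.6, so slack ends near 41.8. Now back to the start point (known to be free), then on toward −y.

Call:
carry_out:
  increments:
    - [[0, 0, 0], [3, 0, 0], 1]
    - [[0, 0, 0], [7, 0, 0], 1]
    - [[0, 0, 0], [11, 0, 0], 1]
    - [[0, 0, 0], [15, 0, 0], 1]
    - [[0, 0, 0], [19, 0, 0], 1]
    - [[0, 0, 0], [23, 0, 0], 1]
    - [[0, 0, 0], [27, 0, 0], 1]
    - [[0, 0, 0], [30, 0, 0], 1]
    - [[0, 0, 0], [32, 0, 0], 1]
    - [[0, 0, 0], [32, 0, 0], 1]

```text
time_s: 9.25
ee_pos: [476.1, 12.3, 289.7]
ee_rot: [-90.0, -0.0, -87.2]
force: [-0.3, -0.1, 0.3]
gripper_width: 19.7
```

Call:
carry_out:
  increments:
    - [[0, 0, 0], [0, 0, 0], 1]

```text
time_s: 9.33
ee_pos: [476.0, 12.5, 289.7]
ee_rot: [-90.0, -0.0, -87.2]
force: [0.7, 0.2, -1.4]
gripper_width: 19.8
```

Call:
carry_out:
  increments:
    - [[0, 0, 0], [1, 0, 0], 1]
    - [[0, 0, 0], [2, 0, 0], 1]
    - [[0, 0, 0], [3, 0, 0], 1]
    - [[0, 0, 0], [3, 0, 0], 1]
    - [[0, 0, 0], [3, 0, 0], 1]

```text
time_s: 9.75
ee_pos: [476.2, 9.8, 289.7]
ee_rot: [-90.0, 0.0, -87.2]
force: [-0.2, 1.9, -1.2]
gripper_width: 19.9
```

Call:
carry_out:
  increments:
    - [[0, 0, 0], [0.5, 0, 0], 1]
    - [[0, 0, 0], [1, 0, 0], 1]
    - [[0, 0, 0], [1, 0, 0], 1]
    - [[0, 0, 0], [1, 0, 0], 1]

```text
time_s: 10.08
ee_pos: [476.2, 8.8, 289.7]
ee_rot: [-90.0, 0.0, -87.2]
force: [-0.6, 2.4, -0.9]
gripper_width: 19.7
```

Call:
carry_out:
  increments:
    - [[0, 0, 0], [0, 0, 0], 1]

```text
time_s: 10.17
ee_pos: [476.2, 8.8, 289.7]
ee_rot: [-90.0, 0.0, -87.2]
force: [1.1, 2.8, -0.1]
gripper_width: 20.0
```

Call:
carry_out:
  increments:
    - [[0, 0, 0], [0, 0, 0], 1]

```text
time_s: 10.25
ee_pos: [476.2, 8.8, 289.7]
ee_rot: [-90.0, 0.0, -87.2]
force: [-0.2, 2.7, -1.1]
gripper_width: 19.9
```

One more mm, so the force matches the other side.

Call:
carry_out:
  increments:
    - [[0, 0, 0], [0.5, 0, 0], 1]
    - [[0, 0, 0], [1, 0, 0], 1]
    - [[0, 0, 0], [1, 0, 0], 1]
    - [[0, 0, 0], [1, 0, 0], 1]

```text
time_s: 10.58
ee_pos: [476.3, 7.8, 289.7]
ee_rot: [-90.0, 0.0, -87.2]
force: [-0.2, 2.6, -1.0]
gripper_width: 20.3
```

Call:
carry_out:
  increments:
    - [[0, 0, 0], [0, 0, 0], 1]

```text
time_s: 10.67
ee_pos: [476.3, 7.8, 289.7]
ee_rot: [-90.0, 0.0, -87.2]
force: [0.5, 3.2, -1.3]
gripper_width: 19.6
```

Call:
carry_out:
  increments:
    - [[0, 0, 0], [0, 0, 0], 1]

```text
time_s: 10.75
ee_pos: [476.3, 7.8, 289.7]
ee_rot: [-90.0, 0.0, -87.2]
force: [-0.9, 3.6, -0.8]
gripper_width: 20.1
```

```bash
python3 tab.py|head -2; python3 rel.py
```

```text
tab (array([490.9, -99.4,  63.8]), np.float64(-124.91), 53, array([162.11, 234.47]))
knob (array([490.4,   8.9, 115.2]), np.float64(-15.47), 146, array([154.91, 276.71]))
10.8 [476.29   7.75 289.73] [-90.     0.   -87.15] F [ 0.06  2.28 -1.9 ] Ftrack 2.27 along -16.17 w 19.61973496200606
tool shift to knob grasp [-4.6  0.7  0.4] R [[0.05, -0.0, 0.999], [-0.999, 0.0, 0.05], [-0.0, -1.0, 0.0]]
```

The tab's pixel column changed by about 1 pixel, so I'll check that before going on.

```bash
python3 - <<'E'
from h import *
for n in("scene","top"):
    f=grab(n);cv2.imwrite(f"pics/{n}2.png",f['frame'])
a=[]
for n,(r,c) in(("scene",(161,236)),("top",(252,296))):
    A=cv2.imread(f"pics/{n}0.png");B=cv2.imread(f"pics/{n}2.png");sl=np.s_[r-20:r+20,c-30:c+30]
    a.append(np.hstack([cv2.resize(x[sl],None,fx=6,fy=6,interpolation=cv2.INTER_NEAREST) for x in(A,B)]))
    for x in(A,B):
        h=cv2.cvtColor(x[sl],cv2.COLOR_BGR2HSV); m=cv2.inRange(h,(3,120,40),(22,255,255));p=np.argwhere(m>0);print(n,len(p),p.mean(0).round(2),p.min(0),p.max(0))
cv2.imwrite("pics/cmp.png",np.vstack(a)); print(env.state()['force'])
E
```

```text
scene 61 [21.11 28.46] [17 24] [25 32]
scene 65 [21.14 28.62] [17 24] [25 33]
top 59 [19.47 29.93] [16 26] [23 34]<stdin>:9: RuntimeWarning: Mean of empty slice.
  ret = um.true_divide(
Traceback (most recent call last):
ValueError: zero-size array to reduction operation minimum which has no identity
```

The tab is in place (28.5 vs 28.6 px in the crop); the shift came from stray depth pixels. I'll push a little further to pin down the −y end.

Call:
carry_out:
  increments:
    - [[0, 0, 0], [0.5, 0, 0], 1]
    - [[0, 0, 0], [1, 0, 0], 1]
    - [[0, 0, 0], [1, 0, 0], 1]
    - [[0, 0, 0], [1, 0, 0], 1]

```text
time_s: 11.23
ee_pos: [476.3, 6.8, 289.7]
ee_rot: [-90.0, 0.0, -87.2]
force: [-0.3, 4.6, -1.7]
gripper_width: 19.7
```

Call:
carry_out:
  increments:
    - [[0, 0, 0], [0, 0, 0], 1]

```text
time_s: 11.32
ee_pos: [476.3, 6.7, 289.7]
ee_rot: [-90.0, 0.0, -87.2]
force: [-0.3, 5.3, -1.6]
gripper_width: 19.8
```

Call:
carry_out:
  increments:
    - [[0, 0, 0], [0, 0, 0], 1]

```text
time_s: 11.4
ee_pos: [476.3, 6.8, 289.7]
ee_rot: [-90.0, 0.0, -87.1]
force: [-0.2, 4.4, -1.4]
gripper_width: 20.0
```

Call:
carry_out:
  increments:
    - [[0, 0, 0], [0, 0, 0], 1]

```text
time_s: 11.48
ee_pos: [476.3, 6.8, 289.7]
ee_rot: [-90.0, 0.0, -87.1]
force: [-0.9, 4.5, -2.2]
gripper_width: 19.9
```

The ends work out at y≈10.5 and ≈41.8, so the middle is y≈26.1. Going there now.

Call:
carry_out:
  increments:
    - [[0, 0, 0], [-3, 0, 0], 1]
    - [[0, 0, 0], [-6, 0, 0], 1]
    - [[0, 0, 0], [-9, 0, 0], 1]
    - [[0, 0, 0], [-12, 0, 0], 1]
    - [[0, 0, 0], [-15, 0, 0], 1]
    - [[0, 0, 0], [-18, 0, 0], 1]
    - [[0, 0, 0], [-19.3, 0, 0], 1]
    - [[0, 0, 0], [-19.3, 0, 0], 1]
    - [[0, 0, 0], [-19.3, 0, 0], 1]
    - [[0, 0, 0], [-19.3, 0, 0], 1]

```text
time_s: 12.32
ee_pos: [475.4, 26.0, 289.7]
ee_rot: [-90.0, -0.0, -87.1]
force: [-0.5, 0.0, -0.2]
gripper_width: 19.8
```

Call:
carry_out:
  increments:
    - [[0, 0, 0], [0, 0, 0], 1]

```text
time_s: 12.4
ee_pos: [475.4, 25.9, 289.7]
ee_rot: [-90.0, -0.0, -87.2]
force: [0.0, -1.1, -0.4]
gripper_width: 20.1
```

Call:
carry_out:
  increments:
    - [[0, 0, 0], [0, 1, 0], 1]
    - [[0, 0, 0], [0, 2, 0], 1]
    - [[0, 0, 0], [0, 3, 0], 1]
    - [[0, 0, 0], [0, 4, 0], 1]
    - [[0, 0, 0], [0, 5, 0], 1]
    - [[0, 0, 0], [0, 5, 0], 1]
    - [[0, 0, 0], [0, 5, 0], 1]

```text
time_s: 12.98
ee_pos: [475.4, 26.0, 284.6]
ee_rot: [-90.0, -0.0, -87.1]
force: [-0.4, 0.4, 1.1]
gripper_width: 20.0
```

Call:
carry_out:
  increments:
    - [[0, 0, 0], [0, 1, 0], 1]
    - [[0, 0, 0], [0, 2, 0], 1]
    - [[0, 0, 0], [0, 2, 0], 1]
    - [[0, 0, 0], [0, 2, 0], 1]

```text
time_s: 13.32
ee_pos: [475.4, 26.0, 282.6]
ee_rot: [-90.0, -0.0, -87.1]
force: [-0.9, 0.8, 0.8]
gripper_width: 20.0
```

Call:
carry_out:
  increments:
    - [[0, 0, 0], [0, 1, 0], 1]
    - [[0, 0, 0], [0, 2, 0], 1]

```text
time_s: 13.48
ee_pos: [475.4, 26.0, 280.8]
ee_rot: [-90.0, -0.0, -87.1]
force: [-0.8, -0.3, 2.8]
gripper_width: 19.8
```

```bash
python3 tab.py; python3 rel.py|head -1; python3 - <<'E'
from h import *
f=grab("scene"); im=f['frame'][110:210,220:350]; cv2.imwrite("pics/s3.png",cv2.resize(im,None,fx=6,fy=6,interpolation=cv2.INTER_CUBIC))
E
```

```text
tab (array([491.4, -99.8,  64.7]), np.float64(-124.6), 48, array([161.92, 234.62]))
knob (array([489.3,  26.9, 107.1]), np.float64(2.18), 157, array([160.24, 284.05]))
tab0 (array([492.1, -99. ,  64.6]), np.float64(-121.84), 50, array([162.36, 235.54]))
knob0 (array([488.9,  17.6, 114.7]), np.float64(-7.37), 182, array([155.46, 280.53]))
13.5333 [475.41  25.99 280.58] [-89.99  -0.   -87.15] F [-0.66  0.01  2.  ] Ftrack 0.04 along 2.09 w 20.004925523263605
```

View pics/s3.png

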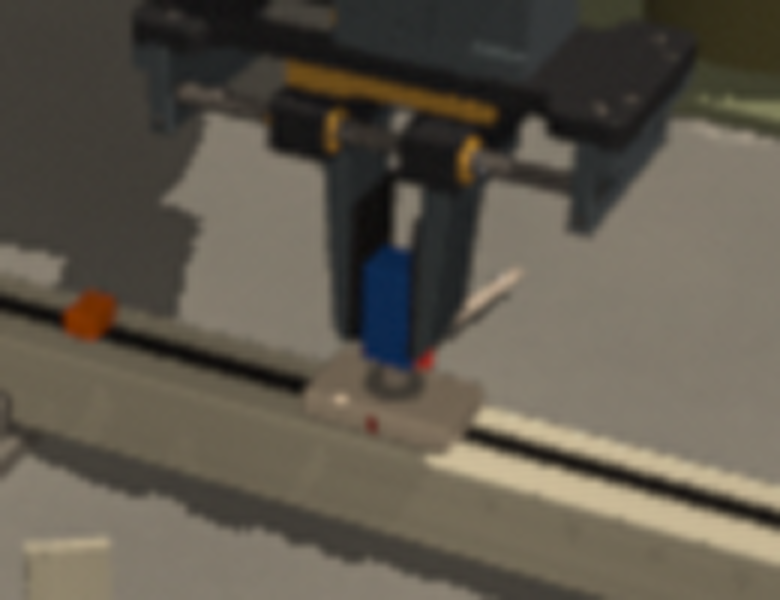

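The picture shows the knob at (390,305) lowered with the fingers. It's 9 mm down at 2–3 N, so it's past the 6 mm level and in the hole. I'll push on to home.

Call:
carry_out:
  increments:
    - [[0, 0, 0], [0, 1, 0], 1]
    - [[0, 0, 0], [0, 2, 0], 1]
    - [[0, 0, 0], [0, 3, 0], 1]
    - [[0, 0, 0], [0, 4, 0], 1]
    - [[0, 0, 0], [0, 4.5, 0], 1]
    - [[0, 0, 0], [0, 4.5, 0], 1]

```text
time_s: 14.08
ee_pos: [475.4, 26.0, 276.1]
ee_rot: [-90.0, -0.0, -87.1]
force: [0.1, -0.1, 0.7]
gripper_width: 19.7
```

Call:
carry_out:
  increments:
    - [[0, 0, 0], [0, 0.5, 0], 1]
    - [[0, 0, 0], [0, 1, 0], 1]
    - [[0, 0, 0], [0, 1, 0], 1]

```text
time_s: 14.33
ee_pos: [475.5, 26.0, 275.6]
ee_rot: [-90.0, -0.0, -87.1]
force: [0.5, -1.0, 5.6]
gripper_width: 20.4
```

Call:
carry_out:
  increments:
    - [[0, 0, 0], [0, 0.5, 0], 1]
    - [[0, 0, 0], [0, 0.5, 0], 1]
    - [[0, 0, 0], [0, 0.5, 0], 1]

```text
time_s: 14.58
ee_pos: [475.5, 26.0, 275.5]
ee_rot: [-90.0, -0.0, -87.1]
force: [-1.3, 0.6, 7.9]
gripper_width: 20.1
```

It's against the stop, 14.2 mm down. I'll relax, open partway, and check the height.

Call:
carry_out:
  increments:
    - [[0, 0, 0], [0, -0.5, 0], 1]
    - [[0, 0, 0], [0, -0.5, 0], 0.7]
    - [[0, 0, 0], [0, -0.5, 0], 0.5]
    - [[0, 0, 0], [0, -0.5, 0], 0.3]
    - [[0, 0, 0], [0, -0.5, 0], 0.2]
    - [[0, 0, 0], [0, -0.5, 0], 0.2]
    - [[0, 0, 0], [0, -0.5, 0], 0.2]

```text
time_s: 15.17
ee_pos: [475.4, 26.0, 275.1]
ee_rot: [-90.0, -0.0, -87.1]
force: [-0.2, -0.0, -0.7]
gripper_width: 56.8
```

Call:
carry_out:
  increments:
    - [[0, 0, 0], [0, -10, 0], 0.2]
    - [[0, 0, 0], [0, -30, 0], 0.2]
    - [[0, 0, 0], [0, -55, 0], 0.2]
    - [[0, 0, 0], [0, -80, 0], 0.2]
    - [[0, 0, 0], [0, -100, 0], 0.2]
    - [[0, 0, 0], [0, -110, 0], 0.2]
    - [[0, 0, 0], [0, -110, 0], 0.2]

```text
time_s: 15.75
ee_pos: [475.8, 26.0, 387.3]
ee_rot: [-89.7, -0.0, -87.1]
force: [0.6, 0.4, 0.2]
gripper_width: 72.6
```

```bash
python3 tab.py; python3 rel.py|head -1; python3 - <<'E'
from h import *
f=grab("scene");W=world(f);h=cv2.cvtColor(f['frame'],cv2.COLOR_BGR2HSV)
def tops(W,h):
    m=(cv2.inRange(h,(95,80,30),(135,255,255))>0)&(abs(W[...,0]-480)<40)&(abs(W[...,1]-15)<40)&(W[...,2]>60)
    z=W[m][:,2]; return np.percentile(z,[2,10,50,90,98]).round(1)
print("knob z",tops(W,h),"was",tops(np.load("scene0.npy"),cv2.cvtColor(cv2.imread("pics/scene0.png"),cv2.COLOR_BGR2HSV)))
cv2.imwrite("pics/s4.png",cv2.resize(f['frame'][110:210,220:350],None,fx=6,fy=6,interpolation=cv2.INTER_CUBIC))
E
```

```text
tab (array([ 490.5, -100. ,   64. ]), np.float64(-125.08), 49, array([162.02, 234.47]))
knob (array([488.6,  30.6, 100.6]), np.float64(5.53), 178, array([162.75, 285.64]))
tab0 (array([492.1, -99. ,  64.6]), np.float64(-121.84), 50, array([162.36, 235.54]))
knob0 (array([488.9,  17.6, 114.7]), np.float64(-7.37), 182, array([155.46, 280.53]))
15.8 [475.39  25.99 385.58] [-8.991e+01 -1.000e-02 -8.715e+01] F [ 0.57 -0.66 -0.21] Ftrack -0.69 along 2.09 w 72.83755546476353
knob z [ 78.2  82.9 101.6 114.8 115.8] was [ 92.5  96.7 115.3 128.8 129.6]
```

View pics/s4.png

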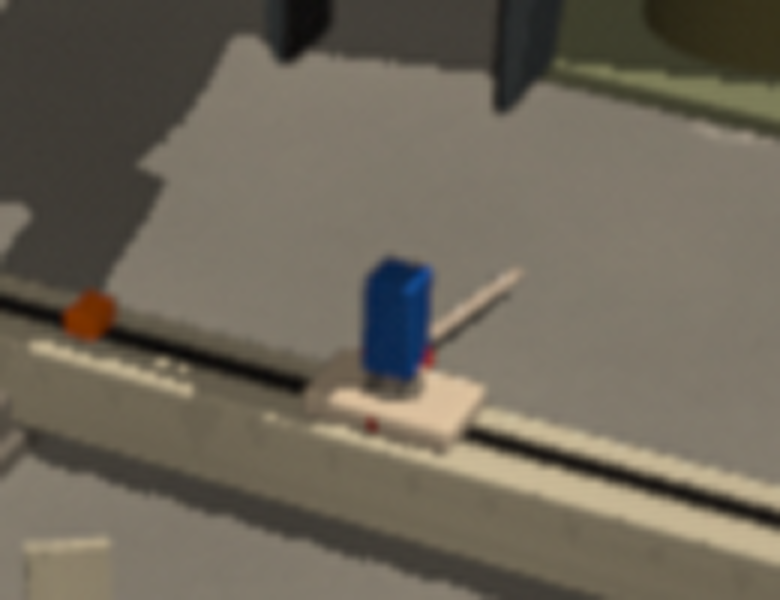

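The knob is about 13.9 mm lower by camera and stands free. I'll move the arm aside to check the tab from above.

Call:
carry_out:
  increments:
    - [[0, 0, 0], [20, -10, 0], 0]
    - [[0, 0, 0], [50, -20, 0], 0]
    - [[0, 0, 0], [85, -25, 0], 0]
    - [[0, 0, 0], [120, -25, 0], 0]
    - [[0, 0, 0], [155, -25, 0], 0]
    - [[0, 0, 0], [190, -25, 0], 0]
    - [[0, 0, 0], [225, -25, 0], 0]
    - [[0, 0, 0], [260, -25, 0], 0]
    - [[0, 0, 0], [290, -25, 0], 0]
    - [[0, 0, 0], [300, -25, 0], 0]

```text
time_s: 16.68
ee_pos: [490.1, -277.2, 407.7]
ee_rot: [-90.2, 0.0, -87.3]
force: [-0.2, 0.6, 0.2]
gripper_width: 91.4
```

```bash
python3 - <<'E'
from h import *
f=grab("top");W=world(f);d=np.array([-.0502,.9987,0])
for nm,I,w in(("before",cv2.imread("pics/top0.png"),np.load("top0.npy")),("now",f['frame'],W)):
    h=cv2.cvtColor(I,cv2.COLOR_BGR2HSV)
    for c,lo,hi,s in(("tab",(3,120,40),(22,255,255),np.s_[235:270,280:312]),("knob",(100,100,40),(130,255,255),np.s_[235:270,215:265])):
        m=cv2.inRange(h[s],lo,hi)>0;p=np.argwhere(m);print(nm,c,len(p),p.mean(0).round(2) if len(p) else '',np.nanmedian(w[s][m],0).round(1))
E
```

```text
before tab 59 [16.47 15.93] [ 483.9 -103.2   66. ]
before knob 69 [17.94 26.45] [476.5  13.3 129.5]
now tab 59 [16.47 15.93] [ 483.9 -103.2   65.6]
now knob 72 [18.36 19.93] [477.   25.1 115. ]
```

The tab is exactly where it started, and the knob top is at 115 mm against 116 nominal. Handing in.

```bash
python3 -c "
from workcell import env
print(env.job_done())"
```

```text
the job is handed in; nothing more can be done
None
```

The blue pin is fully home, the carrier sits at the middle of its slack, and I handed the job in at about 17 s of the 48 s allowed.

- **Finding the middle:** I gripped the knob and slid the carrier both ways in small steps. The slack ended at about y = 41.8 and y = 10.5 mm, with at most about 5.3 N on the carrier. I brought it back to the middle, at y = 26.0 mm.
- **Pushing the pin:** It passed the 6 mm level at 1 to 3 N, so the hole was under it. It stopped about 14.2 mm down against a rising 8 N, and I then let go and moved the arm clear.
- **Last checks:** From above, the knob top went from 129.5 to 115.0 mm, and the side camera showed about 13.9 mm of travel. The orange tab is on the same pixels as at the start, so the belt did not slip.
- **Readings that disagreed:** One side-camera measurement suggested the tab had moved about 3 mm. A direct image comparison and the final top view both showed it had not. The force on the −y side also rose less evenly than 1.2 N per mm, which leaves about 0.5 mm of doubt in the middle, well inside the 2 mm the hole allows.

I did not touch the other objects, though I did not measure their positions at the end.

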